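Read the pull gauge through the loupe

TASK

Draw the sprung slide of the pull gauge out by its orange tab until its white index line stands in line with the red cursor, and let go of it (its brake holds it). Then pick up the loupe by its blue grip and hold it level, centred over the index line, with its lower rim at the height of the middle of the yellow ring on the post. Finish still holding it there, with loupe and robot clear of the gauge; do not shift the cursor or the ring, and leave the eyepiece, specimen jar and petri dish alone.

Things in the scene. Friction and masses are not known exactly. Their poses are not given: they have to be found in the camera images.
- gauge: Pull gauge, fixed: grey rail 240 x 52 mm, 18 mm high, along its own x axis. Origin on the table; the rail spans x = -125 to 115 mm, y = +-26 mm; the -x end points roughly to the robot. At x = 63 to 115 the blue spring housing, 44 mm high; on it at x = 89, y = 0 a steel post, 8 mm thick, top 152 mm above the table. It carries the slide, red cursor and yellow ring.
- pull_slide: Sprung slide: steel blade on the rail, upright orange tab at its near end. Origin on the table under the tab, axes as the gauge. Drawn out to -x of the gauge only, 85 mm at most; starts 0 to 10 mm out. Tab 16 mm along x, 14 mm wide (y), z = 25 to 58 mm, on a black foot 24 mm wide. Pulling takes 5 to 9 N (spring and brake); let go, it stays where it is.
- slide_tab (a point): Grip point in the orange tab: on its centre line, 45 mm above the table.
- slide_index (a point): Middle of the white index line that crosses the black plate on the slide's blade, 23 mm above the table, 70 mm from the tab's centre towards the housing (+x of the gauge).
- cursor_mark (a point): Red cursor: two red clips on the rail's edges beside the blade, each with a white line. This point: midway between them on the blade's centre line, 23 mm above the table. The clips rise to 21 mm above the table and reach 29 mm either side. At the start it lies 20 to 60 mm to -x of the index line. Stiff; must not be moved.
- ring_mark (a point): Centre of the yellow ring (22 mm across, 8 mm tall) on the post, at mid height of the ring: the focal height for the loupe's lower rim. 80 to 110 mm above the table; stiff on the post; it must not be moved.
- loupe: Black stand loupe (37 mm across, 40 mm tall) in an aluminium collar (45 mm across) on a straight blue grip, standing upright on the table, about 130 g. Origin under the middle of the grip, level with the loupe's lower rim; x along the grip to the loupe, z up. Grip 14 mm wide (y), z = 0 to 36 mm, x = -45 to 30 mm; take it across y near x = 0 to 15 mm.
- loupe_foot (a point): Centre of the loupe's lower rim, 85 mm from the loupe body's origin along its x, at z = 0 of that body; axes as that body, z along the optical axis.
- spare_eyepiece: Bystander: black microscope eyepiece with a blue band, 38 mm across, 52 mm tall, without grip, standing behind the loupe, towards the gauge; origin at the centre of its underside.
- specimen_jar: Bystander: white specimen pot with screw lid, 50 mm across, 58 mm tall, standing near the table edge in front of the microscope; origin at the centre of its underside.
- petri_dish: Bystander: petri dish with yellowish filling, 58 mm across, 14 mm tall, standing alone in front of the microscope; origin at the centre of its underside.

How it is judged:
On the way:
1. the slide is drawn out to the red cursor (within 4 mm) and let go (x of slide_index in the frame of cursor_mark between -0.004 and 0.004 m and contact force between each of the arm, the fingers and gauge below 0.3 N), for 0.3 s.
At the end, for the whole second after the job is handed in: Index line within 4 mm of the red cursor, slide let go; loupe held still in the fingers clear of the gauge, its lower rim within 6 mm of the height of the yellow ring's middle, its axis within 8 mm of the index line's middle and within 0.10 rad of vertical (all of step 1 and z of loupe_foot in the frame of ring_mark between -0.006 and 0.006 m and horizontal distance between loupe_foot and slide_index below 0.008 m and angle between loupe_foot's own z axis and vertical below 0.1 rad and contact force between the fingers and loupe above 2 N and contact force between loupe and gauge below 0.1 N and linear speed of loupe below 0.02 m/s); the arm keeps its last pose, push and grip.
It fails at once if the red cursor or the yellow ring is shifted by more than 3 mm (distance of any of cursor_mark, ring_mark from where it was at the start of the episode above 0.003 m).
It fails at once if the eyepiece, specimen jar or petri dish is moved by more than 15 mm (distance of any of spare_eyepiece, specimen_jar, petri_dish from where it was at the start of the episode above 0.015 m).
It also fails if it takes over 51 s, if anything falls off the work surface, if the arm or the gripper's body presses on something with over 40 N, if the wrist force passes 120 N, or if a joint passes its speed limit or range.

ROBOT

A 6-joint arm with a two-finger parallel gripper is mounted at the origin on a cart in front of the work surface, level with it; the furniture and walls round the work are solid. World frame = base frame: x ahead of the robot, y to its left, z up, the work surface at z = 0. Lengths are in m, angles in rad, forces in N, time in s.
With the tool pointing down it reaches from about 0.35 to 0.975 m from the base axis. Payload 4.9 kg.
Tool frame: the origin (TCP) lies at the very end of the fingers, on their centre line; the grasp point (between the pads) lies 19 mm behind it; z points along the fingers, y is the line along which they close (so a half turn about z gives the same grasp; the last joint's range is limited). The gripper opens to 85 mm and grips with 20 to 120 N. Pads are 22 mm wide; open, the fingers measure 114 mm over their backs; the gripper's body (76 mm by 85 mm) begins 54 mm behind the grasp point. The pads swing forward as they close: fully open they stand 13 mm farther back than shut.
Start: joints at [1.047, 0.053, 1.613, -0, 1.476, -0.119], TCP at [0.246, 0.574, 0.231] pointing down, gripper open.
Joint ranges: [-3.01, 3.01], [-1.01, 2.22], [0.06, 2.58], [-1.02, 4.17], [0.09, 2.62], [-3.14, 3.14]. Speed limits (rad/s): [2.57, 2.57, 3.14, 3.14, 3.14, 3.14].

INTERFACE

Orientations are given as a rotation vector (axis times angle).
In Python, from station import get_obs, optics, ctrl gives the robot as it stands.
- The arm moves only by the shell command python3 -m pendant 'ROWS' [FORCE]. ROWS is JSON, a list of rows, each a list of 3 entries, a list of its own where there are three numbers: the shift along the tool's x, y, z in mm, then the turn, a rotation vector about the tool's x, y, z in rad, then the opening, from 0 (shut) to 1 (fully open). A call has 1 to 12 rows; each row shifts and turns the commanded pose from where the row before left it, along the tool's axes as they then stand; what a row does not reach is not made up. A row lasts 1/12 s, in which the tool goes at most 41.7 mm and 7.16 degrees, less where a joint would pass 70% of its speed; a pose out of reach is approached as far as the arm can. A call is refused whole if a number of a shift passes 41.7 or a number of a turn 0.125, either way. A call with a gripper value outside its range is refused whole. The fingers move at their own pace and stop on an object; FORCE is the grip in N (left out, the last holds). Time passes only in rows, so rows that do not move let the fingers close. It gives the time, the measured TCP pose, the force, the opening and the grip force at its end, in the units of the state.
- get_obs(): the state, without advancing time (a new reading comes with each control period).
- optics.get_image(name): name is "scene" or "top" or "wrist"; returns the picture (384x512x3 uint8, red, green, blue); there is no depth.
- optics.camera_model(name): a dict with "fx", "fy", "cx", "cy" (pixels), "distortion" ([k1, k2, p1, p2, k3] as OpenCV has them; the pictures are not rectified), "cam_to_world" (4x4, takes a point from camera to world coordinates). Camera axes: x right, y up, looking along -z (the intrinsics and any distortion apply to the point x, -y, -z); pixel columns grow to the right and rows downward; lengths in m; the calibration is good to about 2 mm. A picture is of the moment at which its call begins: read the wrist's pose just before it. camera_model takes no time and is no camera call; for the wrist camera it gives the pose at the moment of the call.
- ctrl.finish_job(): hands the job in; it is judged then, once.
The state is a dict: "t": time; "q": joint angles; "dq": joint speeds; "effort": joint torques, N m; "tool_pos": TCP position; "tool_rot": TCP orientation; "contact_force": force on the tool from outside, world axes, zero at the start; "wrist_torque": the same for the moment, N m; "opening": finger opening in m; "grip_force": force on a finger pad.
Only numpy, scipy, OpenCV 4.12 (cv2) and the standard library are available. Lean on these libraries where they do the work, as an engineer would, in place of code of your own. Each camera call takes 0.05 s, during which the arm holds its last target. There are 200 camera calls.

## Working session

There is one attempt and no reset: what is moved stays moved. The work goes in short steps, Python scripts to look and compute and a shell command to move; the robot and the scene stay as the last step left them, time stands still between calls to the robot, and variables do not carry over. Pictures are saved under pics/ and viewed, at most 10 in all, crops included, and the job is handed in when it is done.

```bash
ls; mkdir -p pics; python3 - <<'E'
from station import get_obs, optics, ctrl
import cv2,numpy as np
for n in("scene","top","wrist"):
    im=optics.get_image(n); cv2.imwrite(f"pics/{n}0.png",im[:,:,::-1]); m=optics.camera_model(n)
    print(n,{k:np.round(v,3).tolist() for k,v in m.items()})
print(get_obs())
a=cv2.imread("pics/scene0.png");b=cv2.imread("pics/top0.png")
E
```

```text
pics
scene {'fx': 377.549, 'fy': 377.549, 'cx': 257.246, 'cy': 183.802, 'distortion': [-0.043, 0.0, 0.0, 0.0, 0.0], 'cam_to_world': [[0.678, 0.56, -0.476, 0.049], [-0.735, 0.526, -0.429, -0.254], [0.01, 0.641, 0.768, 0.896], [0.0, 0.0, 0.0, 1.0]]}
top {'fx': 455.821, 'fy': 455.821, 'cx': 260.893, 'cy': 193.71, 'distortion': [-0.022, 0.0, 0.0, 0.0, 0.0], 'cam_to_world': [[0.012, 0.998, -0.058, 0.467], [-1.0, 0.012, -0.009, 0.209], [-0.008, 0.058, 0.998, 1.17], [0.0, 0.0, 0.0, 1.0]]}
wrist {'fx': 305.582, 'fy': 305.582, 'cx': 253.312, 'cy': 192.145, 'distortion': [-0.045, 0.0, 0.0, 0.0, 0.0], 'cam_to_world': [[0.393, -0.871, -0.293, 0.171], [0.919, 0.372, 0.128, 0.606], [-0.002, -0.32, 0.948, 0.374], [0.0, 0.0, 0.0, 1.0]]}
{'t': 0.15, 'q': array([ 1.04698506e+00,  5.32099978e-02,  1.61396462e+00,  4.10605340e-06,
        1.47601649e+00, -1.18977537e-01]), 'dq': array([ 0.0008293 , -0.0006892 , -0.0045478 ,  0.00059181, -0.00121551,
       -0.00083375]), 'effort': array([-2.86144095e-04, -3.94244277e+01, -3.70720053e+01, -1.63814993e-04,
        4.70767409e-03, -2.21473954e-05]), 'tool_pos': array([0.24590778, 0.57406351, 0.23035083]), 'tool_rot': array([-6.31475870e-01, -3.07695308e+00,  2.37987898e-03]), 'contact_force': array([ 1.03987881,  0.13884013, -0.08029746]), 'wrist_torque': array([ 0.02125866, -0.02375484, -0.00152164]), 'grip_force': 0.0, 'opening': 0.08546748070960233}
```

View pics/scene0.png

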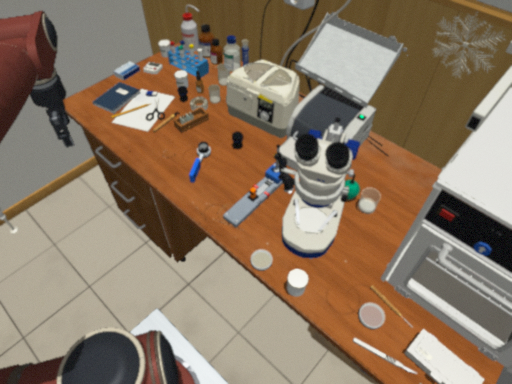

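View pics/top0.png

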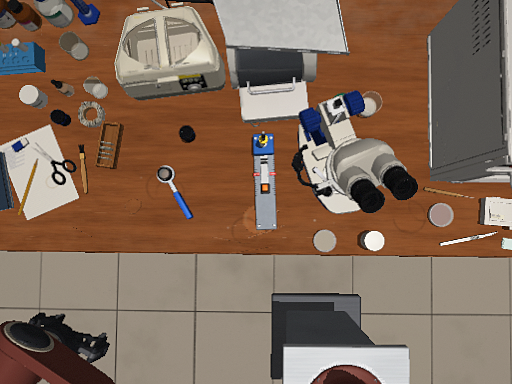

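The scene view shows the gauge (rail 225,215 to 275,180), the loupe (203,150; grip to 193,178) and the eyepiece at (237,140). In the top view the gauge is at column 264 (rows 135-228, tab at 264,187), the loupe lens at (166,173) with its grip to (188,216), the eyepiece at (187,133), and the jar and dish at (371,240) and (325,240).

```bash
cat > h.py <<'E'
from station import get_obs, optics, ctrl
import cv2,numpy as np
from scipy.spatial.transform import Rotation as R
def K(m): return np.array([[m['fx'],0,m['cx']],[0,m['fy'],m['cy']],[0,0,1]])
def ray(m,px):
    u=cv2.undistortPoints(np.array([[px]],float),K(m),np.array(m['distortion'])).ravel()
    T=np.array(m['cam_to_world']); d=T[:3,:3]@[u[0],-u[1],-1]; return T[:3,3],d/np.linalg.norm(d)
def onz(m,px,z):
    o,d=ray(m,px); return o+d*(z-o[2])/d[2]
def tri(rays):
    A=[];b=[]
    for o,d in rays:
        P=np.eye(3)-np.outer(d,d);A.append(P);b.append(P@o)
    x=np.linalg.lstsq(np.vstack(A),np.hstack(b),rcond=None)[0]
    return x,[np.linalg.norm((np.eye(3)-np.outer(d,d))@(x-o)) for o,d in rays]
def proj(m,p):
    T=np.linalg.inv(np.array(m['cam_to_world'])); c=T[:3,:3]@p+T[:3,3]
    return cv2.projectPoints(np.array([[c[0],-c[1],-c[2]]]),np.zeros(3),np.zeros(3),K(m),np.array(m['distortion']))[0].ravel()
HSV=dict(orange=((8,150,150),(18,255,255)),blue=((105,120,80),(125,255,255)),yellow=((22,130,130),(34,255,255)),red=((0,170,140),(6,255,255)))
def blobs(im,col,roi=None,amin=4):
    lo,hi=HSV[col]; h=cv2.cvtColor(im,cv2.COLOR_RGB2HSV); k=cv2.inRange(h,lo,hi)
    if col=='red': k|=cv2.inRange(h,(174,170,140),(180,255,255))
    if roi: q=np.zeros_like(k); a,b,c,d=roi; q[b:d,a:c]=k[b:d,a:c]; k=q
    n,l,s,c=cv2.connectedComponentsWithStats(k)
    return [(s[i].tolist(),c[i].round(1).tolist()) for i in range(1,n) if s[i][4]>=amin]
E
python3 - <<'E'
from h import *
for n,roi in(("top",(140,120,300,240)),("scene",(170,130,300,230))):
    im=cv2.imread(f"pics/{n}0.png")[:,:,::-1].copy()
    for c in HSV: print(n,c,blobs(im,c,roi))
m=optics.camera_model("top")
for nm,p,z in(("lens",(166,173),.04),("gripend",(188,216),.036),("railnear",(265,228),.018),("tab",(264,187),.058),("post",(263,136),.044),("eyep",(187,133),.05),("dish",(325,240),.0),("jar",(371,240),.05),("scope left",(292,165),.05)): print(nm,onz(m,p,z).round(3))
E
```

```text
top orange [([262, 185, 6, 6, 34], [264.5, 187.4]), ([243, 206, 22, 29, 241], [250.9, 221.2]), ([268, 230, 3, 2, 5], [269.2, 230.6]), ([251, 235, 5, 2, 5], [253.0, 235.4])]
top blue [([253, 134, 21, 20, 263], [263.0, 145.4]), ([173, 192, 20, 27, 179], [182.3, 204.9])]
top yellow [([259, 135, 9, 9, 33], [263.7, 140.1])]
top red []
scene orange [([170, 130, 122, 100, 7237], [225.4, 178.4]), ([291, 175, 3, 2, 4], [292.0, 175.5])]
scene blue [([190, 159, 10, 23, 125], [194.4, 169.6]), ([266, 166, 15, 17, 138], [272.8, 174.4])]
scene yellow []
scene red []
lens [0.581 0.457 0.04 ]
gripend [0.474 0.4   0.036]
railnear [0.446 0.208 0.018]
tab [0.547 0.212 0.058]
post [0.676 0.216 0.044]
eyep [0.68  0.405 0.05 ]
dish [0.417 0.054 0.   ]
jar [ 0.421 -0.052  0.05 ]
scope left [0.603 0.143 0.05 ]
```

```bash
python3 - <<'E'
import cv2
a=cv2.imread("pics/top0.png")[115:245,150:330];cv2.imwrite("pics/crop1.png",cv2.resize(a,None,fx=4.4,fy=4.4,interpolation=cv2.INTER_CUBIC))
E
```

```text
(no output)
```

View pics/crop1.png

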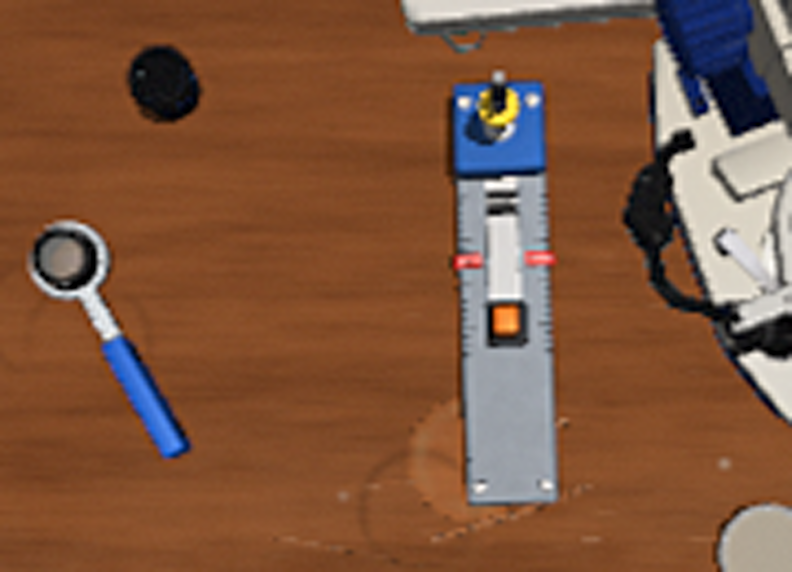

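The crop shows the tab at (505,322), the clips at (468,262) and (540,258), the black plate with its index line near (500,197), and the yellow ring at (498,105). The microscope's focus knob is about 60 mm to the right of the rail. Next I move the wrist camera over the gauge.

```bash
cat >> h.py <<'E'
def plan(pos,yaw,n=None):
    "level tool (z down), tool x at world yaw; prints total turn about tool z and per-row steps if turning first, then shift"
    o=get_obs(); Rm=R.from_rotvec(o['tool_rot']).as_matrix()
    x=np.array([np.cos(yaw),np.sin(yaw),0]); z=np.array([0,0,-1.]); T=np.c_[x,np.cross(z,x),z]
    d=np.array(pos)-o['tool_pos']
    print("pos",o['tool_pos'].round(4),"yaw",np.arctan2(Rm[1,0],Rm[0,0]).round(4),"q6",o['q'][5].round(2))
    print("turn (tool)",R.from_matrix(Rm.T@T).as_rotvec().round(4),"shift before turn mm",(Rm.T@d*1e3).round(1),"after turn mm",(T.T@d*1e3).round(1))
E
python3 - <<'E'
from h import *
plan([.53,.22,.25],np.deg2rad(2)); plan([.53,.22,.25],np.deg2rad(182))
E
```

```text
pos [0.2459 0.5741 0.2304] yaw 2.7368 q6 -0.12
turn (tool) [-7.0000e-04  2.1000e-03  2.7019e+00] shift before turn mm [-400.6 -213.6  -19.4] after turn mm [271.6 363.8 -19.6]
pos [0.2459 0.5741 0.2304] yaw 2.7368 q6 -0.12
turn (tool) [-0.0015 -0.0005 -0.4397] shift before turn mm [-400.6 -213.6  -19.4] after turn mm [-271.6 -363.8  -19.6]
```

```bash
python3 -m pendant '[[[0,0,0],[0,0,-0.11],1],[[0,0,0],[0,0,-0.11],1],[[0,0,0],[0,0,-0.11],1],[[0,0,0],[0,0,-0.11],1]]' && python3 -m pendant '[[[-23,-30,-2],[0,0,0],1],[[-23,-30,-2],[0,0,0],1],[[-23,-30,-2],[0,0,0],1],[[-23,-30,-2],[0,0,0],1],[[-23,-30,-2],[0,0,0],1],[[-23,-30,-2],[0,0,0],1],[[-23,-30,-2],[0,0,0],1],[[-23,-30,-2],[0,0,0],1],[[-23,-30,-2],[0,0,0],1],[[-23,-30,-2],[0,0,0],1],[[-23,-30,-2],[0,0,0],1],[[-23,-30,-2],[0,0,0],1]]' && python3 -m pendant '[[[0,0,0],[0,0,0],1],[[0,0,0],[0,0,0],1],[[0,0,0],[0,0,0],1]]'
python3 - <<'E'
from h import *
import pickle
plan([.53,.22,.25],np.deg2rad(182))
m=optics.camera_model("wrist"); im=optics.get_image("wrist"); pickle.dump((m,im),open("w1.pkl","wb")); cv2.imwrite("pics/w1.png",cv2.resize(im[:,:,::-1],(800,600)))
for c in HSV: print(c,blobs(im,c,amin=15))
E
```

```text
t: 0.48
tool_pos: [0.246, 0.5743, 0.2308]
tool_rot: [0.064, -3.14, 0.001]
contact_force: [-0.9, -0.8, 0.0]
opening: 0.0852
grip_force: 0.0
t: 1.48
tool_pos: [0.5354, 0.2227, 0.2551]
tool_rot: [0.055, -3.141, -0.0]
contact_force: [1.0, 0.5, -0.2]
opening: 0.0857
grip_force: 0.0
t: 1.73
tool_pos: [0.5343, 0.2245, 0.2548]
tool_rot: [0.055, -3.14, -0.0]
contact_force: [-0.3, -0.2, 0.3]
opening: 0.0853
grip_force: 0.0
pos [0.5343 0.2245 0.2548] yaw -3.1068 q6 -1.34
turn (tool) [ 0.0002 -0.0011 -0.0001] shift before turn mm [ 4.4 -4.3  4.8] after turn mm [ 4.4 -4.3  4.8]
orange [([0, 25, 247, 259, 28222], [141.9, 118.2]), ([246, 33, 266, 315, 47817], [403.9, 182.4]), ([264, 63, 65, 67, 3001], [297.1, 96.4]), ([235, 170, 12, 12, 88], [240.6, 174.8]), ([64, 261, 13, 18, 122], [68.7, 271.5]), ([151, 307, 16, 34, 266], [158.6, 325.1]), ([496, 338, 16, 20, 46], [504.4, 348.1])]
blue [([389, 111, 39, 57, 1094], [408.2, 138.1]), ([224, 230, 39, 40, 1216], [243.5, 247.6]), ([73, 311, 14, 5, 27], [79.7, 313.1]), ([79, 368, 27, 16, 316], [92.1, 376.8])]
yellow [([232, 274, 20, 19, 229], [241.4, 282.2])]
red []
```

View pics/w1.png

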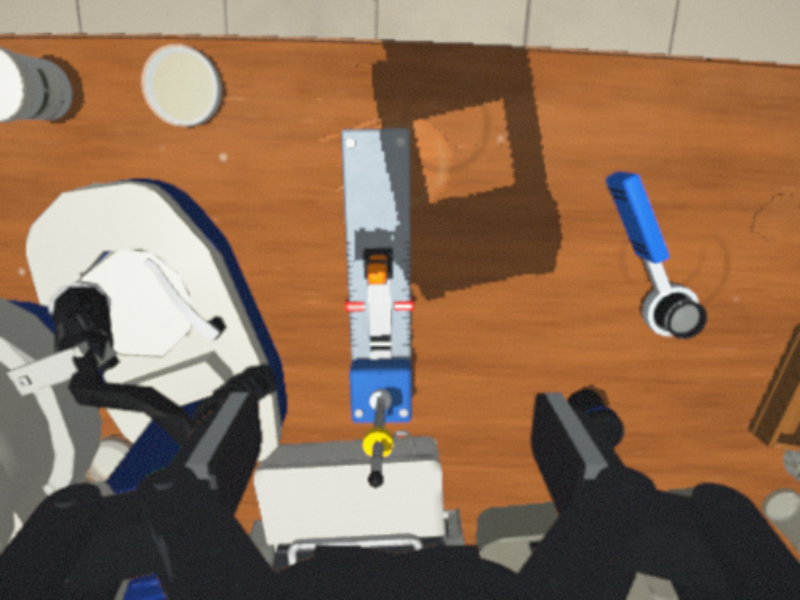

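The wrist view shows the tab at (240,172), the clips at (227,196) and (258,196), the index line near (243,221) and the ring at (241,282), all in original pixels. The robot-side end of the rail is at the top. Next is a second, lower view with a baseline.

```bash
python3 -m pendant '[[[10,-4,10],[0,0,0],0.5],[[10,-4,10],[0,0,0],0.5],[[10,-4,10],[0,0,0],0.5],[[10,-3,10],[0,0,0],0.5],[[10,0,10],[0,0,0],0.5],[[0,0,10],[0,0,0],0.5],[[0,0,10],[0,0,0],0.5],[[0,0,0],[0,0,0],0.5],[[0,0,0],[0,0,0],0.5],[[0,0,0],[0,0,0],0.5]]'
python3 - <<'E'
from h import *
import pickle
m=optics.camera_model("wrist"); im=optics.get_image("wrist"); pickle.dump((m,im),open("w2.pkl","wb"))
m1,i1=pickle.load(open("w1.pkl","rb"))
a=cv2.resize(i1[160:300,200:290],None,fx=4,fy=4,interpolation=cv2.INTER_CUBIC)
c=proj(m,np.array([.6,.21,.03])).round().astype(int); print(c)
x0,y0=c[0]-50,c[1]-95; x0=max(x0,0);y0=max(y0,0); print(x0,y0)
b=cv2.resize(im[y0:y0+150,x0:x0+105],None,fx=4,fy=4,interpolation=cv2.INTER_CUBIC)
h=max(a.shape[0],b.shape[0]); o=np.zeros((h,a.shape[1]+b.shape[1],3),np.uint8); o[:a.shape[0],:a.shape[1]]=a;o[:b.shape[0],a.shape[1]:]=b
cv2.imwrite("pics/c2.png",o[:,:,::-1]); print(o.shape)
for k in HSV: print(k,[b for b in blobs(im,k,amin=15) if abs(b[1][0]-c[0])<60])
E
```

```text
t: 2.62
tool_pos: [0.4857, 0.208, 0.1858]
tool_rot: [-0.056, 3.14, 0.0]
contact_force: [0.3, 0.4, -0.3]
opening: 0.0428
grip_force: 0.0
[252 271]
202 176
(600, 780, 3)
orange [([262, 71, 75, 64, 3797], [299.5, 100.7]), ([247, 234, 14, 14, 86], [253.7, 239.2])]
blue [([233, 291, 44, 47, 1601], [254.4, 311.5])]
yellow []
red [([266, 251, 14, 8, 25], [274.7, 253.9]), ([229, 252, 13, 8, 27], [232.6, 254.4])]
```

View pics/c2.png

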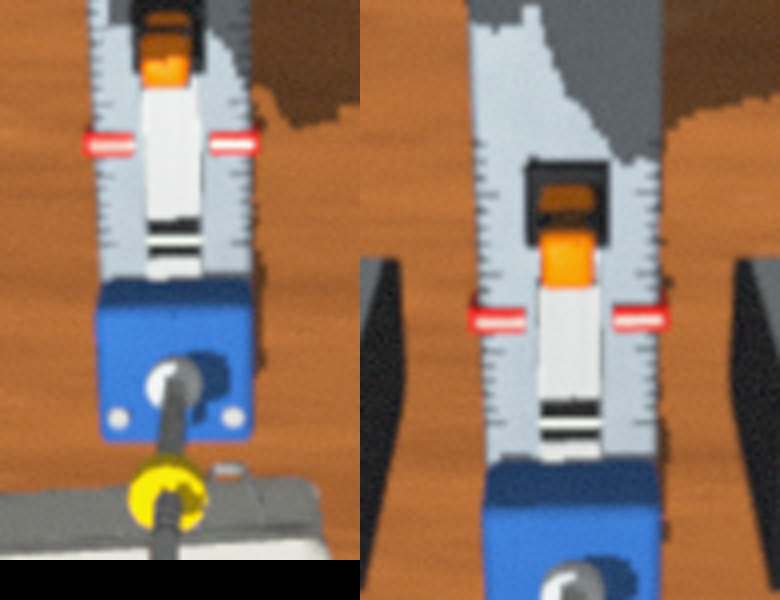

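```bash
python3 - <<'E'
from h import *
import pickle
m1,i1=pickle.load(open("w1.pkl","rb"));m2,i2=pickle.load(open("w2.pkl","rb"))
A=lambda X,Y:(200+(X+.5)/4-.5,160+(Y+.5)/4-.5)
B=lambda X,Y:(202+(X-360+.5)/4-.5,176+(Y+.5)/4-.5)
print(np.array(m1['cam_to_world'])[:3,3],np.array(m2['cam_to_world'])[:3,3])
for n,a,b,z in(("tabtop",(166,35),(567,200),.058),("facebot",(166,88),(567,286),.025),("index",(175,241),(570,425),.023),("clipL",(112,146),(498,321),.021),("clipR",(233,144),(640,319),.021),("housing top -x edge",(175,307),(572,506),.044)):
    a,b=A(*a),B(*b); x,r=tri([ray(m1,a),ray(m2,b)])
    print(n,x.round(4),np.round(r,4),onz(m1,a,z).round(4),onz(m2,b,z).round(4))
for z in(.08,.1,.11): print("ring",onz(m1,A(168,495),z).round(4))
t=optics.camera_model("top")
print("ring tri",tri([ray(m1,A(168,495)),ray(t,(263.5,138.7))]))
E
```

```text
[0.45292517 0.22132228 0.39809912] [0.40413888 0.20477707 0.32890343]
tabtop [0.5492 0.2095 0.0169] [0.0005 0.0005] [0.5389 0.2103 0.058 ] [0.53   0.2093 0.058 ]
facebot [0.5563 0.2104 0.0528] [0.0001 0.0001] [0.5646 0.2097 0.025 ] [0.5717 0.2108 0.025 ]
index [0.6177 0.2136 0.0246] [0.0003 0.0003] [0.6184 0.2138 0.023 ] [0.6189 0.2134 0.023 ]
clipL [0.5869 0.1918 0.0192] [0.0004 0.0004] [0.5862 0.1923 0.021 ] [0.5859 0.1915 0.021 ]
clipR [0.5844 0.2321 0.0202] [0.0002 0.0002] [0.5841 0.2318 0.021 ] [0.5838 0.2322 0.021 ]
housing top -x edge [0.6342 0.2146 0.0401] [0.0001 0.0001] [0.6322 0.2148 0.044 ] [0.6312 0.2144 0.044 ]
ring [0.6782 0.2149 0.08  ]
ring [0.664  0.2153 0.1   ]
ring [0.6569 0.2155 0.11  ]
ring tri (array([0.657016  , 0.21480094, 0.10982467]), [np.float64(0.000659075206208699), np.float64(0.0006590752062087522)])
```

```bash
python3 - <<'E'
from h import *
import pickle
m1,i1=pickle.load(open("w1.pkl","rb"));m2,i2=pickle.load(open("w2.pkl","rb"))
a=(200+(166.5)/4-.5,160+(71.5)/4-.5); b=(202+(207.5)/4-.5,176+(260.5)/4-.5)
x,r=tri([ray(m1,a),ray(m2,b)]); print("tabtop",x.round(4),np.round(r,4),onz(m1,a,.058).round(4),onz(m2,b,.058).round(4))
plan([.548,.2105,.028],np.pi+.045)
E
```

```text
tabtop [0.5536 0.2101 0.044 ] [0. 0.] [0.5496 0.2106 0.058 ] [0.5463 0.2099 0.058 ]
pos [0.4859 0.2079 0.1861] yaw -3.1062 q6 -1.34
turn (tool) [ 0.0003  0.0012 -0.0096] shift before turn mm [-61.9   0.3 158.2] after turn mm [-62.1  -0.2 158.1]
```

```bash
python3 -m pendant '[[[-31,0,0],[0,0,-0.01],0.5],[[-31,0,0],[0,0,0],0.5],[[0,0,30],[0,0,0],0.5],[[0,0,30],[0,0,0],0.5],[[0,0,30],[0,0,0],0.5],[[0,0,25],[0,0,0],0.5],[[0,0,23],[0,0,0],0.5],[[0,0,20],[0,0,0],0.5],[[0,0,0],[0,0,0],0.5],[[0,0,0],[0,0,0],0.5]]' && python3 -m pendant '[[[0,0,0],[0,0,0],0],[[0,0,0],[0,0,0],0],[[0,0,0],[0,0,0],0],[[0,0,0],[0,0,0],0],[[0,0,0],[0,0,0],0],[[0,0,0],[0,0,0],0]]' 30
python3 - <<'E'
from h import *
import pickle
m=optics.camera_model("wrist"); im=optics.get_image("wrist"); pickle.dump((m,im),open("w3.pkl","wb")); cv2.imwrite("pics/w3.png",im[:,:,::-1]); plan([.548,.2105,.028],np.pi+.045)
E
```

```text
t: 3.5
tool_pos: [0.5469, 0.21, 0.0268]
tool_rot: [0.071, -3.139, 0.001]
contact_force: [0.5, 0.2, -0.3]
opening: 0.0428
grip_force: 0.0
t: 4.0
tool_pos: [0.549, 0.2104, 0.0298]
tool_rot: [-0.071, 3.137, 0.001]
contact_force: [-0.0, -1.5, 6.6]
opening: 0.0134
grip_force: 32.0
pos [0.549  0.2103 0.0298] yaw -3.0962 q6 -1.38
turn (tool) [0.0003 0.0041 0.0004] shift before turn mm [1.  0.2 1.8] after turn mm [1.  0.2 1.8]
```

View pics/w3.png

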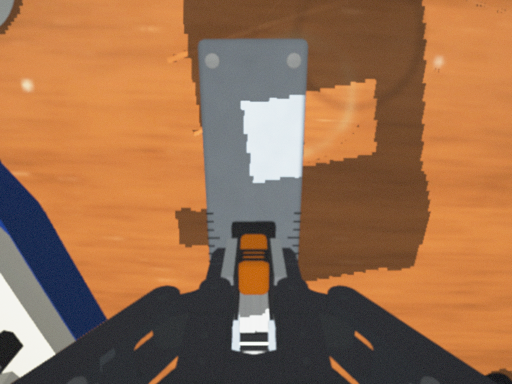

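The tab is gripped (opening 13.4 mm, 32 N) with the index line visible at (254,345). Now I pull it about 33 mm.

```bash
python3 -m pendant '[[[0,0,-2],[0,0,0],0],[[3,0,0],[0,0,0],0],[[3,0,0],[0,0,0],0],[[3,0,0],[0,0,0],0],[[3,0,0],[0,0,0],0],[[3,0,0],[0,0,0],0],[[3,0,0],[0,0,0],0],[[3,0,0],[0,0,0],0],[[3,0,0],[0,0,0],0],[[3,0,0],[0,0,0],0],[[3,0,0],[0,0,0],0],[[3,0,0],[0,0,0],0]]' && python3 -m pendant '[[[0,0,0],[0,0,0],0],[[0,0,0],[0,0,0],0],[[0,0,0],[0,0,0],0]]'
python3 - <<'E'
from h import *
import pickle
m=optics.camera_model("wrist"); im=optics.get_image("wrist"); pickle.dump((m,im),open("w4.pkl","wb")); cv2.imwrite("pics/w4.png",cv2.resize(im[200:384,150:360,::-1],None,fx=3,fy=3,interpolation=cv2.INTER_CUBIC)); plan([.548,.2105,.028],np.pi+.045)
print(blobs(im,'red'))
E
```

```text
t: 5.05
tool_pos: [0.5159, 0.2087, 0.0299]
tool_rot: [-0.071, 3.136, 0.001]
contact_force: [7.2, 1.1, -4.8]
opening: 0.0134
grip_force: 30.7
t: 5.3
tool_pos: [0.5154, 0.2087, 0.0299]
tool_rot: [-0.071, 3.137, 0.001]
contact_force: [5.4, -0.0, -3.0]
opening: 0.0137
grip_force: 30.9
pos [0.5154 0.2087 0.0299] yaw -3.0964 q6 -1.36
turn (tool) [0.0003 0.0033 0.0002] shift before turn mm [-32.6   0.3   2. ] after turn mm [-32.7   0.3   1.9]
[([232, 336, 2, 4, 8], [232.5, 337.5]), ([274, 337, 2, 3, 5], [274.6, 338.2])]
```

View pics/w4.png

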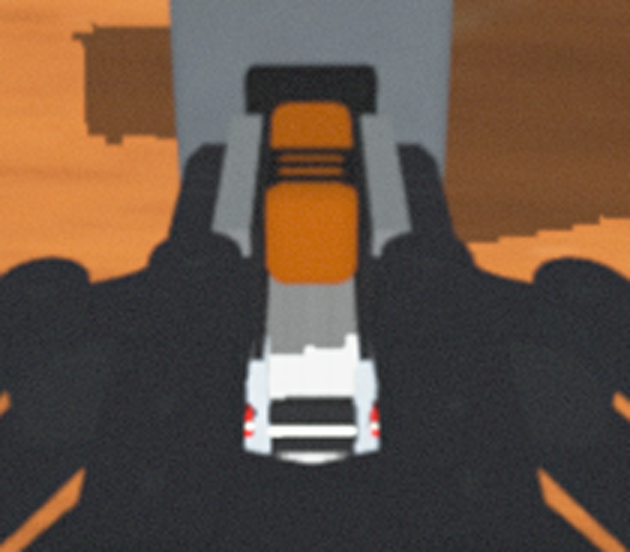

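The index line (row 432) lies between the clips' white lines (about row 430), so it looks aligned. I'll let go, rise and check.

```bash
python3 -m pendant '[[[0,0,0],[0,0,0],0.5],[[0,0,0],[0,0,0],0.5],[[0,0,0],[0,0,0],0.5],[[0,0,0],[0,0,0],0.5],[[0,0,-10],[0,0,0],0.5],[[0,0,-30],[0,0,0],0.5],[[0,0,-30],[0,0,0],0.5],[[5,0,-30],[0,0,0],0.5],[[10,0,-30],[0,0,0],0.7],[[10,0,-30],[0,0,0],0.9],[[0,0,0],[0,0,0],1],[[0,0,0],[0,0,0],1]]'
python3 - <<'E'
from h import *
import pickle
m=optics.camera_model("wrist"); im=optics.get_image("wrist"); pickle.dump((m,im),open("w5.pkl","wb"))
c=proj(m,np.array([.585,.212,.023])).round().astype(int); x0,y0=c-np.array([60,70]); print(x0,y0)
cv2.imwrite("pics/w5.png",cv2.resize(im[y0:min(y0+190,384),x0:x0+120,::-1],None,fx=4,fy=3.1,interpolation=cv2.INTER_CUBIC)); plan([.548,.2105,.028],np.pi+.045)
print(blobs(im,'red'),blobs(im,'yellow'))
E
```

```text
t: 6.35
tool_pos: [0.4904, 0.2081, 0.1929]
tool_rot: [-0.071, 3.135, 0.002]
contact_force: [0.6, 0.3, -0.8]
opening: 0.0853
grip_force: 0.0
193 179
pos [0.4894 0.2077 0.1905] yaw -3.0962 q6 -1.35
turn (tool) [0.0005 0.002  0.0004] shift before turn mm [-5.830e+01  1.000e-01  1.627e+02] after turn mm [-58.6   0.2 162.5]
[([228, 244, 14, 8, 27], [232.0, 246.6]), ([265, 244, 13, 8, 28], [273.5, 246.4])] [([245, 347, 15, 8, 73], [252.2, 350.6])]
```

View pics/w5.png

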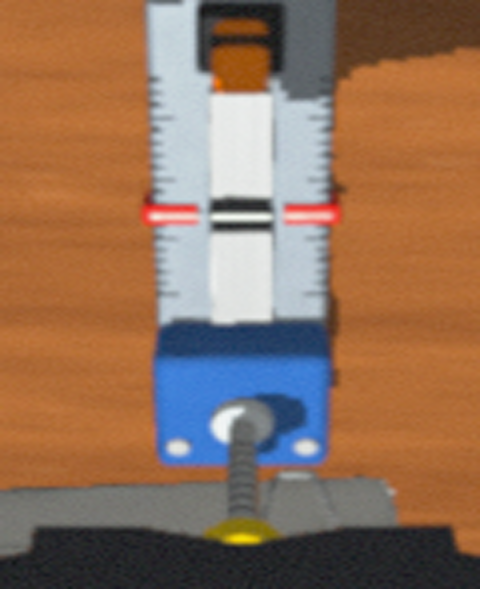

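The index line sits exactly between the clip lines (row 215), so the slide is set. Next I measure the index, ring and loupe.

```bash
python3 - <<'E'
from h import *
import pickle
m1,i1=pickle.load(open("w1.pkl","rb"));m5,i5=pickle.load(open("w5.pkl","rb"));t=optics.camera_model("top");s=optics.camera_model("scene")
print("index",onz(m5,(193+241.5/4-.5,179+215.5/3.1-.5),.023).round(4))
print("loupe grip", tri([ray(m1,(408.2,138.1)),ray(t,(182.3,204.9))]), tri([ray(m1,(408.2,138.1)),ray(s,(194.4,169.6))]))
print([onz(m,p,.034).round(4) for m,p in((m1,(408.2,138.1)),(t,(182.3,204.9)),(s,(194.4,169.6)))])
# grip axis in w1
h=cv2.cvtColor(i1,cv2.COLOR_RGB2HSV);k=cv2.inRange(h,*HSV['blue']);k[:100]=0;k[175:]=0;k[:,:380]=0;k[:,440:]=0
ys,xs=np.nonzero(k);P=np.array([onz(m1,(x,y),.03)[:2] for x,y in zip(xs,ys)]);c=P.mean(0);u=np.linalg.svd(P-c)[2][0];u*=np.sign(u[0]);print(c,u,np.arctan2(u[1],u[0]),np.ptp((P-c)@u))
print("lens w1 (675*.64..)",onz(m1,(685*.64,317*.64),.04))
plan([.45,.33,.25],np.pi+.49)
E
```

```text
index [0.5837 0.2117 0.023 ]
loupe grip (array([0.5023612 , 0.41847677, 0.01596375]), [np.float64(0.00016451274971612164), np.float64(0.00016451274971685567)]) (array([0.50208285, 0.41863768, 0.01684323]), [np.float64(0.0006874979135888241), np.float64(0.0006874979135884406)])
[array([0.5002, 0.4091, 0.034 ]), array([0.5016, 0.4153, 0.034 ]), array([0.493 , 0.4062, 0.034 ])]
[0.50096338 0.41139068] [0.82796105 0.56078561] 0.5953343447343296 0.08250742747572135
lens w1 (675*.64..) [0.57928133 0.46144847 0.04      ]
pos [0.4894 0.2077 0.1905] yaw -3.0962 q6 -1.35
turn (tool) [ 0.      0.0021 -0.4446] shift before turn mm [ 33.7 124.  -59.5] after turn mm [-22.8 126.5 -59.5]
```

```bash
python3 -m pendant '[[[0,0,-12],[0,0,-0.111],1],[[0,0,-12],[0,0,-0.111],1],[[0,0,-12],[0,0,-0.111],1],[[0,0,-12],[0,0,-0.111],1],[[-5,25,-12],[0,0,0],1],[[-5,25,0],[0,0,0],1],[[-5,25,0],[0,0,0],1],[[-5,25,0],[0,0,0],1],[[-5,25,0],[0,0,0],1],[[0,0,0],[0,0,0],1],[[0,0,0],[0,0,0],1]]'
python3 - <<'E'
from h import *
import pickle
m=optics.camera_model("wrist"); im=optics.get_image("wrist"); pickle.dump((m,im),open("w6.pkl","wb"))
cv2.imwrite("pics/w6.png",cv2.resize(im[:,:,::-1],(800,600)))
print(blobs(im,'yellow',amin=15),blobs(im,'blue',amin=20),proj(m,np.array([.66,.216,.105])))
E
```

```text
t: 7.32
tool_pos: [0.4515, 0.33, 0.2471]
tool_rot: [0.763, -3.044, 0.002]
contact_force: [0.1, -1.3, -0.2]
opening: 0.0853
grip_force: 0.0
[([66, 280, 20, 20, 206], [75.9, 289.3]), ([505, 328, 7, 5, 17], [507.7, 330.3])] [([30, 117, 6, 14, 20], [32.6, 123.8]), ([287, 194, 13, 60, 676], [293.3, 223.4]), ([81, 232, 51, 48, 1336], [107.2, 253.4]), ([4, 237, 10, 17, 113], [8.4, 245.6])] [ 77.60213514 289.82994216]
```

View pics/w6.png

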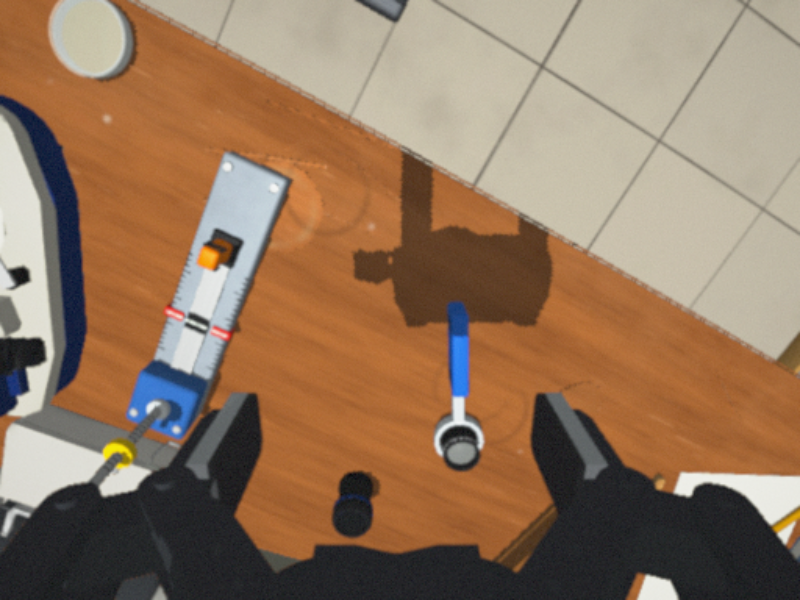

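The wrist view shows the ring at (76,289), the loupe grip vertical at (293,194-254), the lens top at (295,289) and the eyepiece at (226,323).

```bash
python3 - <<'E'
from h import *
import pickle
m1,i1=pickle.load(open("w1.pkl","rb"));m6,i6=pickle.load(open("w6.pkl","rb"));t=optics.camera_model("top")
r=[ray(m1,(241.5,283)),ray(m6,(75.5,289.3)),ray(t,(263.2,139.2))]
print("ring",tri(r),tri(r[:2]),tri([r[0],r[2]])[0],tri(r[1:])[0])
print("grip",tri([ray(m1,(408.2,138.1)),ray(m6,(293.3,223.4)),ray(t,(182.3,204.9))]))
h=cv2.cvtColor(i6,cv2.COLOR_RGB2HSV);k=cv2.inRange(h,*HSV['blue']);k[:190]=0;k[260:]=0;k[:,:280]=0;k[:,310:]=0
# right (upper-face) axis: row-wise midpoints
ys,xs=np.nonzero(k);rows=[(xs[ys==y].mean(),y) for y in range(215,250)]
P=np.array([onz(m6,p,.03)[:2] for p in rows]);u=np.linalg.svd(P-P.mean(0))[2][0];u*=np.sign(u[0]);print("yaw",np.arctan2(u[1],u[0]),"mid",P.mean(0))
print("ends",onz(m6,(293,194),.036),onz(m6,(294,253.5),.036),"lens",onz(m6,(295,289),.04))
E
```

```text
ring (array([0.65583038, 0.21505072, 0.11019255]), [np.float64(0.0004734499045539425), np.float64(0.00030146587258841255), np.float64(0.0002431372499016045)]) (array([0.65648065, 0.21506314, 0.10948163]), [np.float64(0.0003607692927941479), np.float64(0.00036076929279478396)]) [0.65555302 0.21508193 0.11123649] [0.65582286 0.21488462 0.10975442]
grip (array([0.50242884, 0.41747226, 0.01833825]), [np.float64(0.0003134312393045464), np.float64(0.0006446711351600939), np.float64(0.0006818860560209587)])
yaw 0.5540146566700246 mid [0.50957941 0.41984347]
ends [0.46337512 0.39074535 0.036     ] [0.53390499 0.4339621  0.036     ] lens [0.57866648 0.46158915 0.04      ]
```

```bash
python3 - <<'E'
from h import *
import pickle
L=lambda n:pickle.load(open(n+".pkl","rb"))[0]
m1,m5,m6=map(L,("w1","w5","w6"))
b=[(m1,(200+175.5/4-.5,160+385.5/4-.5)),(m5,(193+241.5/4-.5,179+423.5/3.1-.5)),(m6,(157*.64,409*.64))]
for m,p in b: print("base",onz(m,p,.044).round(4))
print("base tri",tri([ray(m,p) for m,p in b]))
print("top on .152 (w1)",onz(m1,(240.6,306.6),.152).round(4))
# near rail end: w1 (377,130)*.64, w6 (257,168)*.64
print("rail end",onz(m1,(377*.64,129*.64),.018).round(4),onz(m6,(259*.64,167*.64),.018).round(4))
from scipy.optimize import brentq
for x in(.656,.658,.660):
  print(x,[round(brentq(lambda z:proj(m,np.array([x,.215,z]))[1]-v,.06,.14),4) for m,v in((m1,283),)], "img row base/top",proj(m1,np.array([x,.215,.044])),proj(m1,np.array([x,.215,.152])))
E
```

```text
base [0.6608 0.2155 0.044 ]
base [0.6617 0.2152 0.044 ]
base [0.6617 0.214  0.044 ]
base tri (array([0.6580157 , 0.21519863, 0.04846357]), [np.float64(0.0003781608916977696), np.float64(0.0002170391785999421), np.float64(0.00020911727317564433)])
top on .152 (w1) [0.6541 0.2159 0.152 ]
rail end [0.445  0.2068 0.018 ] [0.4447 0.2079 0.018 ]
0.656 [0.1106] img row base/top [243.10077504 252.656828  ] [239.64031513 308.11730607]
0.658 [0.1078] img row base/top [243.06434383 253.99750869] [239.60066019 309.77413929]
0.66 [0.105] img row base/top [243.02805198 255.3336141 ] [239.56122804 311.42294916]
```

```bash
python3 - <<'E'
from h import *
plan([.514,.424,.010],np.pi+.52)
E
```

```text
pos [0.4519 0.3293 0.2474] yaw -2.6516 q6 -1.56
turn (tool) [-0.0004 -0.0034 -0.03  ] shift before turn mm [-100.1   54.5  237.1] after turn mm [-100.9   51.3  237.4]
```

```bash
python3 -m pendant '[[[0,0,0],[0,0,-0.03],0.7],[[-25,13,20],[0,0,0],0.7],[[-25,13,20],[0,0,0],0.7],[[-25,13,20],[0,0,0],0.7],[[-26,12,20],[0,0,0],0.7],[[0,0,30],[0,0,0],0.7],[[0,0,30],[0,0,0],0.7],[[0,0,30],[0,0,0],0.7],[[0,0,0],[0,0,0],0.7],[[0,0,0],[0,0,0],0.7]]'
python3 - <<'E'
from h import *
import pickle
m=optics.camera_model("wrist"); im=optics.get_image("wrist"); 
print(blobs(im,'blue',amin=20)); plan([.514,.424,.010],np.pi+.52)
for x in (-.045,0,.03): print(proj(m,np.array([.507+x*np.cos(.52),.42+x*np.sin(.52),.036])))
h=cv2.cvtColor(im,cv2.COLOR_RGB2HSV);k=cv2.inRange(h,*HSV['blue'])
for y in range(150,384,15):
    x=np.nonzero(k[y])[0]; x=x[(x>180)&(x<330)]
    if len(x)>5: print(y,x.min(),x.max(),onz(m,(x.mean(),y),.036).round(4))
E
```

```text
t: 8.2
tool_pos: [0.5137, 0.4218, 0.0764]
tool_rot: [0.803, -3.031, 0.003]
contact_force: [0.3, 0.4, 0.3]
opening: 0.0602
grip_force: 0.0
[([243, 139, 23, 115, 2185], [254.3, 197.5]), ([119, 363, 26, 7, 70], [132.0, 365.3])]
pos [0.5154 0.4231 0.0794] yaw -2.6236 q6 -1.51
turn (tool) [-0.0002 -0.0008 -0.002 ] shift before turn mm [ 0.7  1.4 69.4] after turn mm [ 0.7  1.4 69.4]
[257.15995113 142.30350522]
[257.0150857 211.7148406]
[256.92142925 252.67847604]
150 243 264 [0.4737 0.3971 0.036 ]
165 243 264 [0.4817 0.4018 0.036 ]
180 244 265 [0.4898 0.4071 0.036 ]
195 245 265 [0.4977 0.4132 0.036 ]
210 245 265 [0.5066 0.4183 0.036 ]
225 246 265 [0.5157 0.4238 0.036 ]
240 246 265 [0.5252 0.4293 0.036 ]
```

```bash
python3 -m pendant '[[[0,0,20],[0,0,-0.035],0.7],[[0,0,20],[0,0,0],0.7],[[0,0,15],[0,0,0],0.7],[[0,0,14],[0,0,0],0.7],[[0,0,0],[0,0,0],0.7],[[0,0,0],[0,0,0],0],[[0,0,0],[0,0,0],0],[[0,0,0],[0,0,0],0],[[0,0,0],[0,0,0],0],[[0,0,0],[0,0,0],0],[[0,0,0],[0,0,0],0],[[0,0,0],[0,0,0],0]]' 60
python3 - <<'E'
from h import *
o=get_obs(); print(o['tool_pos'],o['contact_force'])
m=optics.camera_model("wrist"); im=optics.get_image("wrist"); print(blobs(im,'blue',amin=20))
E
```

```text
t: 9.25
tool_pos: [0.516, 0.4247, 0.012]
tool_rot: [-0.859, 3.019, 0.001]
contact_force: [-1.1, 0.2, 4.8]
opening: 0.0127
grip_force: 61.5
[0.51599335 0.42472412 0.01205   ] [-1.09259562  0.1661151   4.83097482]
[([238, 151, 33, 164, 3798], [252.8, 243.1])]
```

```bash
python3 -m pendant '[[[0,0,-10],[0,0,0],0],[[0,0,-25],[0,0,0],0],[[0,0,-25],[0,0,0],0],[[0,0,-25],[0,0,0],0],[[0,0,-25],[0,0,0],0],[[0,0,-25],[0,0,0],0],[[0,0,-25],[0,0,0],0],[[0,0,0],[0,0,0.114],0],[[0,0,0],[0,0,0.114],0],[[0,0,0],[0,0,0.114],0],[[0,0,0],[0,0,0.113],0],[[0,0,0],[0,0,0],0]]'
cat > see.py <<'E'
from h import *
import pickle,sys
m=optics.camera_model("wrist"); im=optics.get_image("wrist"); pickle.dump((m,im),open(sys.argv[1]+".pkl","wb")); cv2.imwrite(f"pics/{sys.argv[1]}.png",im[:,:,::-1])
print("expect",proj(m,np.array([.658,.215,.1075])),blobs(im,'yellow',amin=40),blobs(im,'blue',amin=100))
E
python3 see.py w7; python3 - <<'E'
from h import *
plan([.42,.32,.18],np.pi+.1)
im=cv2.imread("pics/scene0.png")[:,:,::-1].copy(); s=optics.camera_model("scene"); p=proj(s,np.array([.658,.215,.1075])).round().astype(int);print(p)
h=cv2.cvtColor(im,cv2.COLOR_RGB2HSV)[p[1]-6:p[1]+7,p[0]-6:p[0]+7]; print(h[:,:,0]);print(h[:,:,1])
E
```

```text
t: 10.3
tool_pos: [0.5143, 0.4237, 0.1698]
tool_rot: [0.153, -3.136, 0.001]
contact_force: [-0.6, -0.1, -1.2]
opening: 0.0129
grip_force: 60.6
expect [  4.58752924 335.98113961] [([6, 159, 10, 13, 95], [11.1, 164.5]), ([455, 279, 11, 11, 50], [460.0, 283.7]), ([0, 324, 20, 24, 322], [8.8, 335.1])] [([237, 151, 34, 165, 4004], [253.8, 240.8]), ([23, 261, 62, 51, 2180], [55.7, 283.6])]
pos [0.5143 0.4237 0.1698] yaw -3.0401 q6 -1.09
turn (tool) [-0.0006 -0.0013  0.0015] shift before turn mm [104.4 -93.6 -10. ] after turn mm [104.2 -93.8 -10.2]
[278 155]
[[ 12  12  13  12  10  11  13  21  22  24  26  23  22]
 [ 12  12  12  12  11  11  18  20  22  24  21  26  25]
 [ 12  13  12  13  11  13  19  24  21  26  25  21  25]
 [ 13  13  13  14  15  13   0  15  19  27  24  24  21]
 [ 12  13  14  14  16  14  20  38  24  26  23  21  23]
 [ 13  14  17  15  20  24 120  75  23  40  30  21  21]
 [ 12  15  17  18  20  20  23 150  15  30  35  20  25]
 [ 12  12  13  13 120 100  23  73  30  40  40  25  26]
 [ 13  13  14  14   0  15 140  20  90  60  20  30  30]
 [ 12  12  11  12  10 130 162 120 129 105   0 1
[... 189 characters left out ...]
71 139  64  17  23  19  18  20  19  18]
 [181 185 179 171 137  50  23  24  19  17  16  17  15]
 [178 187 185 181 142  62  21  24  18  17  15  20  15]
 [192 187 184 182 155  81  13  23  13  13  18  17  15]
 [190 191 181 161 133  82  19  16  11  13  17  17  19]
 [176 187 193 122  48  26   8  32  16  19  17  17  16]
 [184 177 158  96  17  16  26  31  23  13  13  15  16]
 [187 172 137  74   7  23  30 121   9  12   9  14  16]
 [183 189 157  75  43  39  96  29   9   5  12  14  12]
 [179 180 175 157  77  29  58  10  71  13   0  12  10]
 [188 184 174 176 110  31  19  18  29  28  29  15   7]
 [181 187 184 162 100  13  28  26  78  56  55  33  28]
 [186 183 171 139  76  30  40  28  69 148  41  20  23]]
```

```bash
python3 -m pendant '[[[0,-20,0],[0,0,0],0],[[0,-10,0],[0,0,0],0],[[0,0,0],[0,0,0],0],[[0,0,0],[0,0,0],0],[[0,0,0],[0,0,0],0]]'; python3 see.py w8
python3 -m pendant '[[[20,-25,0],[0,0,0],0],[[20,-25,0],[0,0,0],0],[[20,-25,0],[0,0,0],0],[[20,-25,0],[0,0,0],0],[[20,0,0],[0,0,0],0],[[0,0,0],[0,0,0],0],[[0,0,0],[0,0,0],0],[[0,0,0],[0,0,0],0]]'; python3 see.py w9
```

```text
t: 10.77
tool_pos: [0.5179, 0.3944, 0.1704]
tool_rot: [0.157, -3.138, -0.001]
contact_force: [-0.8, -0.3, -1.7]
opening: 0.0126
grip_force: 60.6
expect [ 35.48343646 335.70753513] [([37, 157, 12, 13, 124], [42.4, 163.0]), ([478, 278, 10, 10, 49], [482.4, 282.9]), ([22, 324, 28, 24, 413], [36.6, 334.6])] [([237, 151, 34, 165, 4002], [253.8, 241.3]), ([50, 260, 59, 51, 2131], [80.8, 282.6])]
t: 11.48
tool_pos: [0.4289, 0.2854, 0.1709]
tool_rot: [-0.157, 3.136, 0.001]
contact_force: [0.6, 0.6, -1.4]
opening: 0.0129
grip_force: 60.6
expect [159.43195139 415.49937462] [] [([237, 151, 34, 164, 4877], [253.6, 231.3])]
```

```bash
python3 - <<'E'
from h import *
import pickle
L=lambda n:pickle.load(open(n+".pkl","rb"))
def hull(n,roi):
    m,im=L(n);h=cv2.cvtColor(im,cv2.COLOR_RGB2HSV);k=cv2.inRange(h,(20,90,80),(36,255,255));q=np.zeros_like(k);a,b,c,d=roi;q[b:d,a:c]=k[b:d,a:c]
    n_,l,s,c=cv2.connectedComponentsWithStats(q);i=1+np.argmax(s[1:,4]);pts=cv2.convexHull(np.argwhere(l==i)[:,::-1].astype(np.int32))
    M=cv2.moments(pts);p=(M['m10']/M['m00'],M['m01']/M['m00']);print(n,s[i],np.round(p,2));return m,p
H=[hull("w1",(220,262,262,302)),hull("w6",(55,270,95,310)),hull("w8",(15,315,60,360))]
t=optics.camera_model("top");H.append((t,(263.2,139.2)))
r=[ray(*x) for x in H]
print(tri(r)); 
import itertools
for c in itertools.combinations(range(4),2): print(c,tri([r[i] for i in c])[0].round(4))
for m,p in H: 
    o,d=ray(m,p); 
    for X in(.657,.659): q=o+d*(X-o[0])/d[0]; print(X,q.round(4))
# bias check: index point from lateral views via known markers: clips red
E
```

```text
w1 [232 273  20  20 274] [241.51 282.98]
w6 [ 65 280  23  20 280] [ 76.26 289.34]
w8 [ 21 324  29  25 450] [ 35.76 335.61]
(array([0.65677606, 0.21535492, 0.1084582 ]), [np.float64(0.0005952978581216299), np.float64(2.893495620191294e-05), np.float64(0.000640780473124476), np.float64(0.0008924998580475497)])
(0, 1) [0.6583 0.2151 0.1071]
(0, 2) [0.6581 0.2152 0.1075]
(0, 3) [0.6556 0.2151 0.1112]
(1, 2) [0.6581 0.215  0.1071]
(1, 3) [0.6561 0.2152 0.109 ]
(2, 3) [0.6566 0.2154 0.1081]
0.657 [0.657  0.2153 0.1092]
0.659 [0.659  0.2153 0.1063]
0.657 [0.657  0.2153 0.1082]
0.659 [0.659  0.2148 0.1062]
0.657 [0.657  0.2159 0.1083]
0.659 [0.659  0.2144 0.1064]
0.657 [0.657  0.2149 0.1031]
0.659 [0.659  0.2149 0.0919]
```

```bash
python3 - <<'E'
from h import *
plan([.509,.204,.145],np.pi+.1)
E
```

```text
pos [0.429  0.2854 0.1708] yaw -3.0417 q6 -1.23
turn (tool) [ 0.0004  0.0011 -0.0001] shift before turn mm [-71.4 -89.   25.8] after turn mm [-71.4 -89.   25.8]
```

```bash
python3 -m pendant '[[[-15,-22,0],[0,0,0],0],[[-15,-22,0],[0,0,0],0],[[-15,-22,0],[0,0,0],0],[[-15,-23,0],[0,0,0],0],[[-11,0,13],[0,0,0],0],[[0,0,13],[0,0,0],0],[[0,0,0],[0,0,0],0],[[0,0,0],[0,0,0],0],[[0,0,0],[0,0,0],0],[[0,0,0],[0,0,0],0]]'; python3 see.py w10
python3 - <<'E'
from h import *
import pickle
plan([.509,.204,.119],np.pi+.1)
m,im=pickle.load(open("w10.pkl","rb"));t=optics.camera_model("top"); tp=optics.get_image("top");cv2.imwrite("pics/top10.png",tp[:,:,::-1])
p=proj(t,np.array([.584,.212,.17])).round().astype(int);print(p,proj(m,np.array([.584,.212,.173])))
a=cv2.resize(im,(512,384)); b=cv2.resize(tp[p[1]-40:p[1]+56,p[0]-36:p[0]+36],(288,384),interpolation=cv2.INTER_CUBIC)
cv2.imwrite("pics/f10.png",np.hstack([a,b])[:,:,::-1])
E
```

```text
t: 12.37
tool_pos: [0.5076, 0.2039, 0.1449]
tool_rot: [-0.158, 3.137, 0.0]
contact_force: [-0.3, 0.3, -0.6]
opening: 0.0127
grip_force: 60.6
expect [248.73809968 390.39707445] [] [([232, 151, 43, 181, 5280], [253.6, 236.6])]
pos [0.5077 0.2039 0.1451] yaw -3.0412 q6 -1.43
turn (tool) [0.0002 0.0012 0.0004] shift before turn mm [-1.2 -0.  26.1] after turn mm [-1.3 -0.  26.1]
[264 167] [254.62904558 404.13976088]
```

View pics/f10.png

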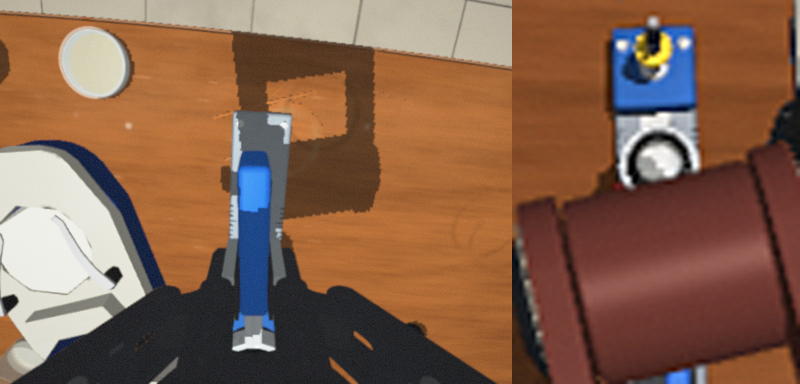

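The top view shows the lens centred at pixel (264.4,166.6). The wrist view shows the grip straight in the fingers.

```bash
python3 - <<'E'
from h import *
im=cv2.imread("pics/top10.png"); t=optics.camera_model("top")
p=(264.4,166.6); print(onz(t,p,.173))
# same camera, index line seen at start: clips cross-check (crop1 scale 4.4)
for X,Y in((468,262),(540,258)): print(onz(t,(150+(X+.5)/4.4-.5,115+(Y+.5)/4.4-.5),.021))
g=im[140:185,235:295]; hs=cv2.cvtColor(g,cv2.COLOR_BGR2GRAY); print(hs[16:38,14:44])
E
```

```text
[0.58376816 0.21113148 0.173     ]
[0.58216154 0.23248512 0.021     ]
[0.58495497 0.19109915 0.021     ]
[[ 93  94  96  61  55 147 172 167 167 168 164 221 240 228 223 234 237 241
  208 181 182 182 182 190 149  98  90  90  93  92]
 [ 90  93  93  88  63 153 183 173 173 175 170 230 241 234 231 230 230 236
  178 154 175 176 177 185 148  99  86  88  90  88]
 [ 91  91  91  94  64 147 178 171 169 169 164 225 231 223 236 237 231 220
  175 160 170 172 176 186 155 102  88  92  90  89]
 [ 92  93  92  93  64 121 147 160 168 166 172 218 253 208 161 162 158 186
  239 232 189 172 176 167 107  72  85  89  90  91]
 [ 92  91  93  92  59 110 159 170 165 170 230 200 134  86  52  52  46  73
  110 138 223 226 186 182 154 109  87  90  91  92]
 [ 89  88  90  91  60 110 167 155 183 250 208  91  15   0  30  46  26   0
    0  26 123 228 221 171 123  89  85  88  90  89]
 [ 92  93  91  92  56 132 174 163 238 206  82   7  25  83 102 101  98 105
   75  15  20 121 226 227 163 112  85  88  88  88]
 [ 91  88  91  90  56 112 165 224 219 117   0  48  84 149 167 189 208 170
  119  74  15  19 139 240 180  79  81  87  87 
[... 1055 characters left out ...]
 37  61  70  54  46  36
   30  37  41  48  51  51  51  53  55  54  54  56]
 [ 66  40  42  38  40  58  50 122 150  96  35  40  39  37  41  42  45  48
   49  51  52  55  54  55  55  56  58  56  59  59]
 [ 43  41  40  39  36  44  37  43  69  61  41  47  52  48  52  51  50  55
   52  57  56  56  58  56  57  59  60  59  60  61]
 [ 38  40  45  44  47  46  47  47  44  46  49  53  52  52  54  54  59  58
   55  58  60  59  59  59  60  60  64  60  62  62]
 [ 41  47  45  50  49  52  52  50  54  54  54  55  58  59  56  57  56  59
   59  60  60  60  62  60  61  62  64  63  65  64]
 [ 49  51  50  52  54  52  55  57  57  57  58  60  59  59  59  61  60  62
   62  66  62  63  63  63  64  64  64  65  66  67]]
```

```bash
python3 -m pendant '[[[-1,0,10],[0,0,0],0],[[-1,0,10],[0,0,0],0],[[-1,0,6],[0,0,0],0],[[0,0,0],[0,0,0],0],[[0,0,0],[0,0,0],0],[[0,0,0],[0,0,0],0],[[0,0,0],[0,0,0],0]]'
python3 - <<'E'
from h import *
from scipy.ndimage import map_coordinates
from scipy.optimize import least_squares
plan([.51,.204,.1193],np.pi+.1)
t=optics.camera_model("top"); g=cv2.cvtColor(optics.get_image("top"),cv2.COLOR_RGB2GRAY).astype(float)
c=proj(t,np.array([.583,.2115,.147])); print(c)
for it in range(4):
    P=[]
    for a in np.arange(170,390,5)*np.pi/180:   # image upper half + sides
        r=np.arange(5.5,11,.1); v=map_coordinates(g,[c[1]+r*np.sin(a),c[0]+r*np.cos(a)],order=1)
        d=np.gradient(v); i=d.argmax()
        if d[i]>3: P.append([c[0]+r[i]*np.cos(a),c[1]+r[i]*np.sin(a)])
    P=np.array(P); s=least_squares(lambda q:np.hypot(P[:,0]-q[0],P[:,1]-q[1])-q[2],[*c,8.],loss='soft_l1',f_scale=.3); c=s.x[:2]
    print(len(P),s.x.round(2))
for z in(.125,.147): print(z,onz(t,c,z).round(4), "radius mm",s.x[2]/t['fx']*(1.17-z)*1e3)
E
```

```text
t: 13.05
tool_pos: [0.511, 0.2036, 0.1187]
tool_rot: [-0.156, 3.137, 0.0]
contact_force: [-0.6, -0.9, -0.8]
opening: 0.0127
grip_force: 60.6
pos [0.511  0.2036 0.1187] yaw -3.0425 q6 -1.43
turn (tool) [ 0.0001  0.0007 -0.0009] shift before turn mm [ 1.   0.5 -0.6] after turn mm [ 1.   0.5 -0.6]
[264.2364328  168.28563073]
41 [264.69 167.06   7.51]
42 [264.67 167.11   7.53]
42 [264.7 167.    7.5]
43 [264.7  167.11   7.55]
0.125 [0.5882 0.2105 0.125 ] radius mm 17.318672349786596
0.147 [0.5857 0.2105 0.147 ] radius mm 16.954068721370035
```

```bash
python3 -m pendant '[[[1.5,0.5,-0.5],[0,0,0],0],[[0,0,0],[0,0,0],0],[[0,0,0],[0,0,0],0],[[0,0,0],[0,0,0],0],[[0,0,0],[0,0,0],0],[[0,0,0],[0,0,0],0]]'; python3 -c "
from station import ctrl; print(ctrl.finish_job())"
```

```text
t: 13.6
tool_pos: [0.5092, 0.2039, 0.1188]
tool_rot: [-0.156, 3.138, 0.0]
contact_force: [-0.1, 0.0, -0.6]
opening: 0.0127
grip_force: 60.6
the job is handed in; nothing more can be done
None
```

I set the slide to the red cursor, within about 1 mm in the last wrist image, and let it go. I handed the job in at 13.6 s with the loupe held still over the index line, about 1 mm off centre by my estimate, its rim at about 107 mm, my measured height of the ring's middle; no verdict came back.

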